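Load a block into the spring-leaf drill jig

ROBOT

A 6-joint arm with a two-finger parallel gripper is mounted at the origin on a cart in front of the work surface, level with it; the furniture and walls round the work are solid. World frame = base frame: x ahead of the robot, y to its left, z up, the work surface at z = 0. Lengths are in m, angles in rad, forces in N, time in s.
With the tool pointing down it reaches from about 0.3 to 0.75 m from the base axis. Payload 8.5 kg.
Tool frame: the origin (TCP) lies midway between the tips of the shut fingers; the grasp point (between the pads) lies 19 mm behind it; z points along the fingers, y is the line along which they close (so a half turn about z gives the same grasp; the last joint's range is limited). The gripper opens to 85 mm and grips with 20 to 120 N. Pads are 22 mm wide; open, the fingers measure 114 mm over their backs; the gripper's body (76 mm by 85 mm) begins 54 mm behind the grasp point. The pads swing forward as they close: fully open they stand 13 mm farther back than shut.
Start: joints at [0.914, 0.381, 1.297, -0, 1.464, -0.215], TCP at [0.235, 0.497, 0.231] pointing down, gripper open.
Joint ranges: [-3.11, 3.11], [-0.89, 2.33], [0.22, 2.48], [-1.42, 4.56], [0.17, 2.85], [-2.88, 2.88]. Speed limits (rad/s): [2.39, 2.39, 3.14, 3.14, 3.14, 3.14].

INTERFACE

Orientations are given as [roll, pitch, yaw] about the fixed x, y, z axes, in that order (R = Rz(yaw) Ry(pitch) Rx(roll)).
In Python, from cell import ctrl gives the robot as it stands.
- The arm moves only by the tool step_arm, never from a script. Its argument "commands" is a list of rows, each an object of numbers: "tx", "ty", "tz": the shift along the tool's x, y, z normalised to -1 to 1, where 1 is 0.02 m; "ax", "ay", "az": the turn, a rotation vector about the tool's x, y, z normalised to -1 to 1, where 1 is 4 degrees. A call has 1 to 10 rows; each row shifts and turns the commanded pose from where the row before left it, along the tool's axes as they then stand; what a row does not reach is not made up. A row lasts 1/12 s, in which the tool goes at most 41.7 mm and 7.16 degrees, less where a joint would pass 70% of its speed; a pose out of reach is approached as far as the arm can. A call with a number of a shift or a turn outside -1 to 1 is refused whole. A call with a gripper value outside its range is refused whole. "grip" is the closure, from 0 (fully open) to 1 (shut), set as the call begins (left out, the last holds). The fingers move at their own pace and stop on an object; "force" is the grip in N (left out, the last holds). Time passes only in rows, so rows that do not move let the fingers close. It gives the time, the measured TCP pose, the force, the opening and the grip force at its end, in the units of the state.
- ctrl.state(): the state, without advancing time (a new reading comes with each control period).
- ctrl.capture(name): name is "side" or "top" or "wrist"; returns a dict with "frame" (400x640x3 uint8, red, green, blue), "mtx" (3x3 intrinsics, pixels), "R" (3x3) and "t" (3): a world point X has camera coordinates R X + t; the wrist camera has in their place "tool_from_camera" (4x4, takes a point from camera to tool coordinates, whose origin is the TCP and whose axes are the flange's). Camera axes: x right, y down, z forward; pixel columns grow to the right and rows downward; lengths in m; the calibration is good to about 2 mm. The wrist camera is an equidistant fisheye: a pixel r from the principal point sees the ray r / f radians off the axis. A picture is of the moment at which its call begins: read the wrist's pose just before it. There is no depth.
- ctrl.hand_in(): hands the job in; it is judged then, once.
Trained networks look in a picture, given as the dict that the camera call returned (one of the last four; its "shot" number tells which), for a name from the list of things; names that differ only in an ending like _2 or _b are one class to them, and where a whole thing is asked for, a point or a joint stands for the part that bears it (a point fixed in the world has none). Each returns a list of dicts, best first, with "p" (0 to 1); they miss things now and then, are a little off and sometimes report something else, mostly with a low value. They report only what shows in the picture. A call takes as long as a camera call. They do not tell look-alikes from the thing itself.
- ctrl.look_for(picture, name): "box" ([centre column, centre row, width, height] in pixels, round what is visible of it).
- ctrl.masks_of(picture, name): "mask" (400x640 bool, what is visible of it) and "box" ([centre column, centre row, width, height] in pixels, round what is visible of it).
- ctrl.pinpoint(picture, name): "pixel" ([column, row] in pixels: a listed point, or the origin of a listed thing).
The state is a dict: "t": time; "qpos": joint angles; "joint_vel": joint speeds; "tau": joint torques, N m; "tcp_pos": TCP position; "orientation": TCP orientation; "wrist_force": force on the tool from outside, world axes, zero at the start; "torque": the same for the moment, N m; "gripper_width": finger opening in m; "gripper_force": force on a finger pad.
Only numpy, scipy, OpenCV 4.12 (cv2) and the standard library are available. Lean on these libraries where they do the work, as an engineer would, in place of code of your own. Each camera call takes 0.05 s, during which the arm holds its last target. There are 200 camera calls.

TASK

Load the steel block into the drill jig: press the red thumb bar down with one fingertip to hold the spring-closed leaf open, and with the other fingertip push the block along the lane, under the open leaf, right up against the end stop. Then let go so that the leaf closes fully, its lip behind the block and its drill bush over the hole. Slide the block only, without lifting or tipping it, and leave the spare block, the eraser and the oilstone where they are.

Things in the scene. Friction and masses are not known exactly. Their poses are not given: they have to be found in the camera images.
- jig: Drill jig, grey base plate 182 x 104 mm, fixed to the bench. Origin on the cloth (2 mm over the bench); x runs along the loading lane from its open mouth to the end stop, y to the left of that, z up (all jig figures below: this frame, mm). Plate x -117 to 65, y -33 to 71; its top is the lane's floor, z 10. Lane centred on y 0.
- stop_face (a point): Foot of the dark end stop's face, on the lane's floor: jig (45, 0, 10). The stop is 36 wide and 23 high. Steel guide rails, 8 high over the floor and 7 thick, stand 24.4 apart from x -8 to 47 and flare to 46 apart at the mouth, x -86.
- hinge (a point): On the axis of the leaf's hinge, level with the closed lip: jig (1, 30, 31). The 9 mm barrel runs parallel to jig x between two dark brackets at x -110 and 58 (y 23 to 37, up to z 38).
- leaf (a joint): Angle of the steel leaf (flap) with its drill bush, over the lane from x 6 to 51: 0 closed, level, underside 23 over the floor; 1.0 rad fully open (hard stop), leaning up to the left, top edge 57 over the floor. A spring shuts it: held fully open it takes about 3 to 4 N on the thumb bar, and it shuts by itself when released.
- lip (a point): Lower end of the leaf's down-turned lip: closed at jig (1, 7.5, 25), 4 long in x, 9 wide in y. Closed, it bars the lane, or drops behind a block that is home; on a block not home it lands on top (leaf stays ajar, 0.2 rad or more). It clears the block from 0.5 rad; at 1.0 rad it is left of y 10, so a vertical finger in the lane right of y 8 can push the block all the way.
- thumb_bar (a point): Red ribbed thumb bar, 127 long (jig x -115 to 12), 25 wide, 4 thick, on the leaf beyond its hinge. Point: mid upper face; it moves with the leaf. Leaf closed: slopes up to the left, middle at jig y 47, z 48, outer edge y 54, z 59. Press straight down at jig y about 52, anywhere along it; fully down its top is level at z 26, y 42 to 67. A fingertip can slide along it in x.
- block: Ground steel block with a dark hole in its top, 40 x 22 x 22 mm, about 150 g, loose, standing in the flared mouth of the lane. Origin mid underside, x along its length and the lane, z up. Home against the stop its origin is at jig (25, 0, 10), y within 1.2. A fingertip as high as the pressed-down thumb bar is 16 over the floor and meets the block 6 below its top.
- spare_block: Bystander: a smaller ground steel block, 34 x 20 x 20 mm, standing on the cloth right of the jig. Origin under its centre.
- eraser_block: Bystander: small red and blue eraser, 12 x 25 x 9 mm, on the cloth right of the jig. Origin under its centre.
- oilstone: Bystander: grey oilstone bar, 30 x 105 x 20 mm, on the bare bench left of the jig. Origin under its centre.
Not all that is in view belongs to the job. What is shaped like the block but brown or purple is not meant.

How it is judged:
By the outcome, as a careful person would: the job done as asked, in the order asked, and still so for the second after the job is handed in, with the robot touching nothing.
It also fails if it takes over 40 s, if anything falls off the work surface, if the arm or the gripper's body presses on something with over 40 N, if the wrist force passes 120 N, or if a joint passes its speed limit or range.

## Working session

There is one attempt and no reset: what is moved stays moved. The work goes in short steps, Python scripts to look and compute and a tool call to move; the robot and the scene stay as the last step left them, time stands still between calls to the robot, and variables do not carry over. Pictures are saved under pics/ and viewed, at most 10 in all, crops included, and the job is handed in when it is done.

Besides the shell and the picture viewer there is one more tool, called after "Emit:" by a JSON object that holds its "name" and its "arguments". step_arm: Moves the arm, as the interface text tells. Its arguments: {"type":"object","properties":{"commands":{"type":"array"},"grip":{"type":"number"},"force":{"type":"number"}},"required":["commands"]}

```bash
mkdir -p pics; ls; cat > h.py <<'E'
import numpy as np,cv2
from cell import ctrl
def save(p,n): cv2.imwrite('pics/'+n,p['frame'][:,:,::-1])
def ray(p,px):
    d=np.linalg.inv(p['mtx'])@np.array([px[0],px[1],1.]); R=np.array(p['R']);t=np.array(p['t'])
    return -R.T@t, R.T@d
def at_z(p,px,z):
    o,d=ray(p,px); return o+d*(z-o[2])/d[2]
def tri(p1,a,p2,b):
    o1,d1=ray(p1,a);o2,d2=ray(p2,b);d1/=np.linalg.norm(d1);d2/=np.linalg.norm(d2)
    A=np.stack([d1,-d2],1);s=np.linalg.lstsq(A,o2-o1,rcond=None)[0]
    x=o1+s[0]*d1;y=o2+s[1]*d2;return (x+y)/2,np.linalg.norm(x-y)
def proj(p,X):
    c=np.array(p['R'])@np.array(X)+np.array(p['t']);c=p['mtx']@c;return c[:2]/c[2]
E
python3 - <<'E'
from h import *
print(ctrl.state())
P={}
for c in('top','side'):
    p=ctrl.capture(c);P[c]=p;save(p,c+'0.png')
    for n in('stop_face','hinge','lip','thumb_bar','block','spare_block','jig','oilstone','eraser_block'):
        print(c,n,[(np.round(q['pixel'],1).tolist(),round(q['p'],2)) for q in ctrl.pinpoint(p,n)[:3]])
    print(np.array(p['mtx']).tolist(),np.round(-np.array(p['R']).T@p['t'],3))
import pickle;pickle.dump(P,open('P.pkl','wb'))
E
```

```text
pics
{'t': 0.0, 'qpos': array([ 9.13729094e-01,  3.81186992e-01,  1.29827397e+00,  1.93635645e-05,
        1.46362197e+00, -2.15287498e-01]), 'joint_vel': array([-7.39445563e-04, -1.61556799e-03,  6.03792588e-04,  1.54556196e-04,
       -1.20078256e-04, -8.73181323e-05]), 'tau': array([-2.62766935e-04, -4.48456693e+01, -2.31274492e+01, -2.33989995e-04,
        4.77488691e-03,  1.99898244e-05]), 'tcp_pos': array([0.23495319, 0.49695342, 0.23071217]), 'orientation': array([-3.14014090e+00, -3.37169317e-04,  2.69981059e+00]), 'wrist_force': array([-0.64005157, -0.77176824, -0.25604263]), 'torque': array([-0.05619976,  0.00898962, -0.04008514]), 'gripper_force': 0.0, 'gripper_width': 0.08536165066841851}
top stop_face [([368.6, 155.6], 0.9)]
top hinge [([351.3, 169.3], 0.72)]
top lip [([360.5, 173.0], 0.87)]
top thumb_bar [([337.3, 184.2], 0.75)]
top block [([342.3, 254.3], 0.71), ([366.4, 156.8], 0.71), ([356.3, 194.2], 0.53)]
top spare_block [([255.0, 152.4], 0.51), ([398.2, 178.4], 0.47)]
top jig [([365.6, 178.0], 0.73), ([399.9, 174.9], 0.72)]
top oilstone [([256.1, 152.2], 0.82)]
top eraser_block [([355.1, 195.2], 0.73)]
[[397.54961066532843, 0.0, 321.7805907809767], [0.0, 397.54961066532843, 198.13401378683028], [0.0, 0.0, 1.0]] [ 0.309 -0.023  0.892]
side stop_face [([397.2, 249.1], 0.64), ([335.4, 171.8], 0.62)]
side hinge [([371.7, 227.3], 0.67)]
side lip [([374.1, 240.3], 0.72)]
side thumb_bar [([337.5, 218.5], 0.86)]
side block [([270.6, 271.9], 0.81), ([301.0, 314.3], 0.8), ([347.6, 251.5], 0.66)]
side spare_block [([397.3, 283.8], 0.74)]
side jig [([374.4, 254.4], 0.69)]
side oilstone [([333.8, 170.7], 0.65), ([395.5, 283.4], 0.28)]
side eraser_block [([373.4, 254.8], 0.57), ([369.2, 283.1], 0.45)]
[[515.4128759320305, 0.0, 318.0298195323853], [0.0, 515.4128759320305, 193.33045261816886], [0.0, 0.0, 1.0]] [ 0.138 -0.627  0.692]
```

```bash
python3 - <<'E'
import cv2
a=cv2.imread('pics/top0.png');b=cv2.imread('pics/side0.png')
a=cv2.resize(a[110:290,230:430],None,fx=3,fy=3,interpolation=cv2.INTER_CUBIC)
b=cv2.resize(b[150:340,220:440],None,fx=3.2,fy=3.1,interpolation=cv2.INTER_CUBIC)
cv2.imwrite('pics/topc.png',a);cv2.imwrite('pics/sidec.png',b)
E
```

```text
(no output)
```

View pics/topc.png

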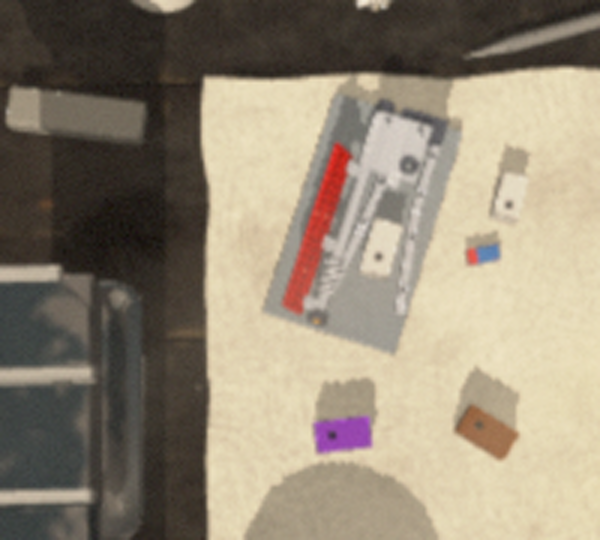

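View pics/sidec.png

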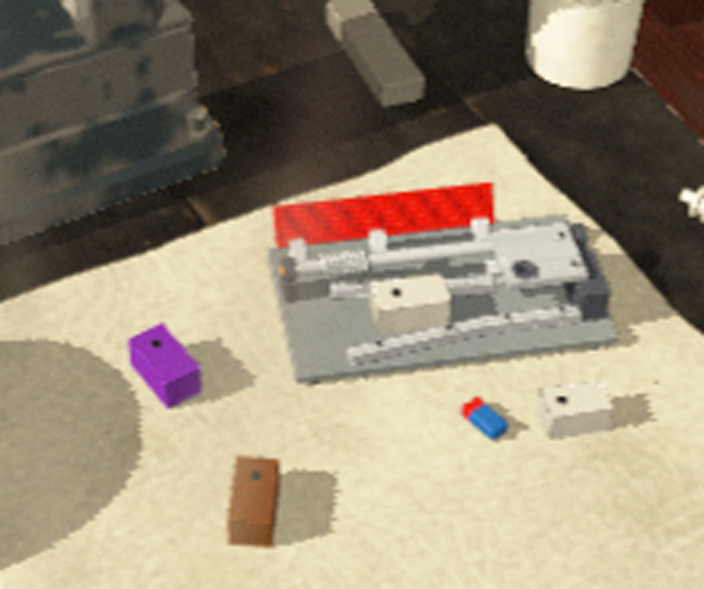

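View pics/side0.png

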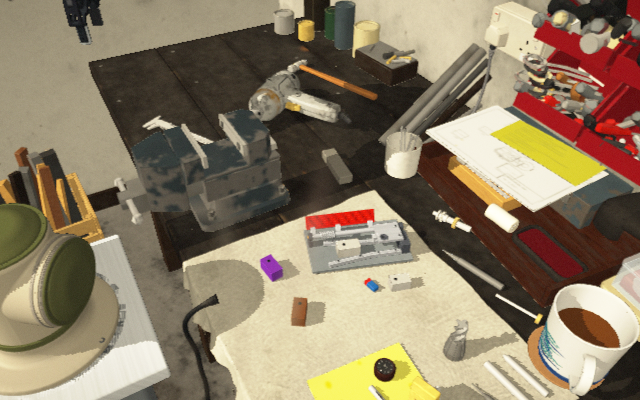

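The scene shows these block-like things:
- White block in the flared lane mouth: top (356,194), side (348,250).
- White block on the cloth right of the jig: top (398,177), side (397,284). This is the smaller spare.
- Purple block: top (343,254).
- Brown block: top (392,254).

The lane block is the one meant, because it is white steel and stands in the lane. Both enlarged crops confirm it. The oilstone is at top (256,152) and the eraser at top (391,193).

```bash
cat > fit.py <<'E'
from h import *;import pickle
from scipy.optimize import least_squares
P=pickle.load(open('P.pkl','rb'))
obs=[('top',(45,0,10),(368.6,155.6)),('top',(1,30,31),(351.3,169.3)),('top',(1,7.5,25),(360.5,173)),('top',(-51.5,47,48),(337.3,184.2)),
('side',(45,0,10),(397.2,249.1)),('side',(1,30,31),(371.7,227.3)),('side',(1,7.5,25),(374.1,240.3)),('side',(-51.5,47,48),(337.5,218.5)),
('top',(65,-33,10),(384,149.3)),('top',(-117,-33,10),(362.3,227.7)),('top',(-117,71,10),(317.7,213.3)),
('side',(-117,-33,10),(313.1,272.6)),('side',(65,-33,10),(413.8,259.7)),('side',(-117,71,10),(304.4,230))]
def W(q,X):
    c,s=np.cos(q[2]),np.sin(q[2]);x,y,z=np.array(X)/1000
    return np.array([q[0]+c*x-s*y,q[1]+s*x+c*y,.002+z])
f=lambda q:np.concatenate([proj(P[c],W(q,X))-u for c,X,u in obs])
r=least_squares(f,[.4,-.06,-.28],loss='soft_l1');print(r.x,np.round(f(r.x).reshape(-1,2),1).tolist())
q=r.x
c,s=np.cos(q[2]),np.sin(q[2])
if __name__=='__main__':
  toj=lambda X:(np.array([[c,s],[-s,c]])@(np.array(X[:2])-q[:2])*1000).round(1)
  p=P['top']
  print('block',toj(at_z(P['top'],(356.3,194.2),.012)),toj(at_z(P['side'],(347.6,251.5),.012)))
  for n in((-100,52,60),(-100,0,60)):print(n,W(q,n))
  for n,cc in(('hole',(378,257)),('topNW',(370,219)),('topNE',(402,224)),('topSE',(392,276)),('topSW',(361,270))):
    print(n,toj(at_z(p,(cc[0]/3+230,cc[1]/3+110),.034)))
  np.save('q.npy',q)
E
python3 fit.py
```

```text
[ 0.54267967 -0.12106133 -0.33351656] [[-0.1, 1.2], [-0.1, -1.4], [0.0, -1.4], [-0.1, 1.4], [0.7, -2.8], [-0.7, 2.2], [-0.1, 0.2], [3.7, 1.2], [0.6, 3.8], [-0.2, -0.2], [-0.0, 0.1], [-0.1, -0.8], [0.5, -1.5], [-0.9, -0.1]]
block [-48.3   1.3] [-47.8   3.2]
(-100, 52, 60) [ 0.4652131 -0.0391899  0.062    ]
(-100, 0, 60) [ 0.44818997 -0.08832455  0.062     ]
hole [-56.8   1.3]
topNW [-31.   15.3]
topNE [-27.4  -8.3]
topSE [-67.3 -12.5]
topSW [-69.9  10.4]
```

Emit:
{"name": "step_arm", "arguments": {"commands": [{"tx": -0.95, "ty": 0.45}, {"tx": -0.95, "ty": 0.45}, {"tx": -0.95, "ty": 0.45}, {"tx": -0.95, "ty": 0.45}, {"tx": -0.95, "ty": 0.45}, {"tx": -0.95, "ty": 0.45}, {"tx": -0.95, "ty": 0.45}, {"tx": -0.95, "ty": 0.45}, {"tx": -0.95, "ty": 0.45}, {"tx": -0.95, "ty": 0.45}], "grip": 0.5}}

```text
invalid input
```

Emit:
{"name": "step_arm", "arguments": {"commands": [{"tx": -0.46, "ty": -0.92}, {"tx": -0.46, "ty": -0.92}, {"tx": -0.46, "ty": -0.92}, {"tx": -0.46, "ty": -0.92}, {"tx": -0.46, "ty": -0.92}, {"tx": -0.46, "ty": -0.92}, {"tx": -0.46, "ty": -0.92}, {"tx": -0.46, "ty": -0.92}, {"tx": -0.46, "ty": -0.92}, {"tx": -0.46, "ty": -0.92}]}}

```text
invalid input
```

Emit:
{"name": "step_arm", "arguments": {"commands": [{"tx": -0.46, "ty": -0.92}, {"tx": -0.46, "ty": -0.92}, {"tx": -0.46, "ty": -0.92}, {"tx": -0.46, "ty": -0.92}, {"tx": -0.46, "ty": -0.92}, {"tx": -0.46, "ty": -0.92}, {"tx": -0.46, "ty": -0.92}, {"tx": -0.46, "ty": -0.92}, {"tx": -0.46, "ty": -0.92}, {"tx": -0.46, "ty": -0.92}]}}

```text
invalid input
```

Emit:
{"name": "step_arm", "arguments": {"commands": [{"tx": -0.46, "ty": -0.92}, {"tx": -0.46, "ty": -0.92}, {"tx": -0.46, "ty": -0.92}, {"tx": -0.46, "ty": -0.92}, {"az": -0.6}, {"az": -0.6}, {}, {}]}}

```text
invalid input
```

```bash
cat >> h.py <<'E'
from scipy.spatial.transform import Rotation as Ro
def wproj(p,T,Rt,X):
    C=np.array(p['tool_from_camera']);x=Rt.T@(np.array(X)-T);c=C[:3,:3].T@(x-C[:3,3])
    r=np.hypot(c[0],c[1]);th=np.arctan2(r,c[2]);m=np.array(p['mtx']);return np.array([m[0,2]+m[0,0]*th*c[0]/r,m[1,2]+m[1,1]*th*c[1]/r])
E
python3 - <<'E'
from h import *;import pickle
s=ctrl.state();print({k:np.round(s[k],4) for k in('t','tcp_pos','orientation','wrist_force','gripper_width','qpos')})
p=ctrl.capture('wrist');save(p,'w1.png');pickle.dump((s,p),open('w1.pkl','wb'))
print(np.round(p['tool_from_camera'],3).tolist(),p['mtx'][0])
for n in('stop_face','hinge','lip','thumb_bar','block','jig'):
    print(n,[(np.round(q['pixel'],1).tolist(),round(q['p'],2)) for q in ctrl.pinpoint(p,n)[:3]])
E
```

```text
{'t': np.float64(1.0), 'tcp_pos': array([0.2351, 0.4972, 0.2313]), 'orientation': array([ 3.1416, -0.    ,  2.6998]), 'wrist_force': array([-0.4783, -0.2268, -0.43  ]), 'gripper_width': np.float64(0.0853), 'qpos': array([ 0.9137,  0.3806,  1.2974,  0.    ,  1.4636, -0.2153])}
[[0.001, -0.957, -0.289, 0.074], [1.0, 0.001, 0.0, 0.001], [-0.0, -0.289, 0.957, -0.142], [0.0, 0.0, 0.0, 1.0]] [309.70691629   0.         325.40592939]
stop_face []
hinge []
lip []
thumb_bar []
block []
jig []
```

View pics/w1.png

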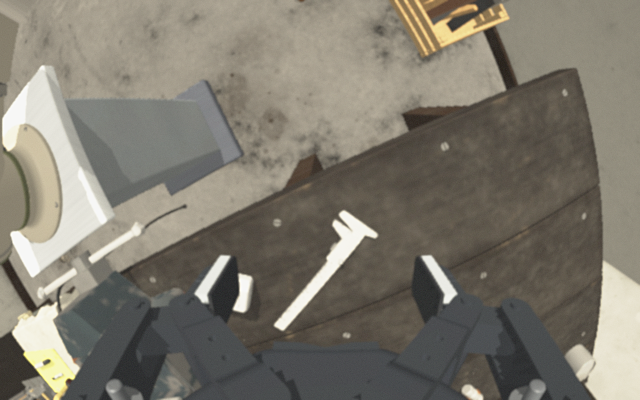

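The picture shows only the bare bench, a caliper near (330,270) and the two open fingers. The moves were refused and the arm has not moved, so I'll try rows with all six keys.

Emit:
{"name": "step_arm", "arguments": {"commands": [{"tx": -0.95, "ty": 0.45, "tz": 0, "ax": 0, "ay": 0, "az": 0}, {"tx": -0.95, "ty": 0.45, "tz": 0, "ax": 0, "ay": 0, "az": 0}, {"tx": -0.95, "ty": 0.45, "tz": 0, "ax": 0, "ay": 0, "az": 0}, {"tx": -0.95, "ty": 0.45, "tz": 0, "ax": 0, "ay": 0, "az": 0}, {"tx": -0.95, "ty": 0.45, "tz": 0, "ax": 0, "ay": 0, "az": 0}, {"tx": -0.95, "ty": 0.45, "tz": 0, "ax": 0, "ay": 0, "az": 0}, {"tx": -0.95, "ty": 0.45, "tz": 0, "ax": 0, "ay": 0, "az": 0}, {"tx": -0.95, "ty": 0.45, "tz": 0, "ax": 0, "ay": 0, "az": 0}, {"tx": -0.95, "ty": 0.45, "tz": 0, "ax": 0, "ay": 0, "az": 0}, {"tx": -0.95, "ty": 0.45, "tz": 0, "ax": 0, "ay": 0, "az": 0}], "grip": 0.5}}

```text
t: 2.18
tcp_pos: [0.4464, 0.4972, 0.2312]
orientation: [-3.141, -0.0, 2.7]
wrist_force: [-0.1, 0.2, -0.3]
gripper_width: 0.0428
gripper_force: 0.0
```

Emit:
{"name": "step_arm", "arguments": {"commands": [{"tx": -0.46, "ty": -0.92, "tz": 0, "ax": 0, "ay": 0, "az": 0}, {"tx": -0.46, "ty": -0.92, "tz": 0, "ax": 0, "ay": 0, "az": 0}, {"tx": -0.46, "ty": -0.92, "tz": 0, "ax": 0, "ay": 0, "az": 0}, {"tx": -0.46, "ty": -0.92, "tz": 0, "ax": 0, "ay": 0, "az": 0}, {"tx": -0.46, "ty": -0.92, "tz": 0, "ax": 0, "ay": 0, "az": 0}, {"tx": -0.46, "ty": -0.92, "tz": 0, "ax": 0, "ay": 0, "az": 0}, {"tx": -0.46, "ty": -0.92, "tz": 0, "ax": 0, "ay": 0, "az": 0}, {"tx": -0.46, "ty": -0.92, "tz": 0, "ax": 0, "ay": 0, "az": 0}, {"tx": -0.46, "ty": -0.92, "tz": 0, "ax": 0, "ay": 0, "az": 0}, {"tx": -0.46, "ty": -0.92, "tz": 0, "ax": 0, "ay": 0, "az": 0}]}}

```text
t: 3.02
tcp_pos: [0.4498, 0.2907, 0.2313]
orientation: [3.142, 0.0, 2.7]
wrist_force: [0.4, 0.2, -0.6]
gripper_width: 0.0426
gripper_force: 0.0
```

Emit:
{"name": "step_arm", "arguments": {"commands": [{"tx": -0.46, "ty": -0.92, "tz": 0, "ax": 0, "ay": 0, "az": 0}, {"tx": -0.46, "ty": -0.92, "tz": 0, "ax": 0, "ay": 0, "az": 0}, {"tx": -0.46, "ty": -0.92, "tz": 0, "ax": 0, "ay": 0, "az": 0}, {"tx": -0.46, "ty": -0.92, "tz": 0, "ax": 0, "ay": 0, "az": 0}, {"tx": -0.46, "ty": -0.92, "tz": 0, "ax": 0, "ay": 0, "az": 0}, {"tx": -0.46, "ty": -0.92, "tz": 0, "ax": 0, "ay": 0, "az": 0}, {"tx": -0.46, "ty": -0.92, "tz": 0, "ax": 0, "ay": 0, "az": 0}, {"tx": -0.46, "ty": -0.92, "tz": 0, "ax": 0, "ay": 0, "az": 0}, {"tx": -0.46, "ty": -0.92, "tz": 0, "ax": 0, "ay": 0, "az": 0}, {"tx": -0.46, "ty": -0.92, "tz": 0, "ax": 0, "ay": 0, "az": 0}]}}

```text
t: 3.85
tcp_pos: [0.4543, 0.085, 0.2314]
orientation: [3.142, 0.0, 2.7]
wrist_force: [0.9, -0.0, 0.9]
gripper_width: 0.0428
gripper_force: 0.0
```

Emit:
{"name": "step_arm", "arguments": {"commands": [{"tx": -0.46, "ty": -0.92, "tz": 0, "ax": 0, "ay": 0, "az": -0.5}, {"tx": -0.46, "ty": -0.92, "tz": 0, "ax": 0, "ay": 0, "az": -0.5}, {"tx": -0.46, "ty": -0.92, "tz": 0, "ax": 0, "ay": 0, "az": -0.5}, {"tx": -0.46, "ty": -0.92, "tz": 0, "ax": 0, "ay": 0, "az": 0}, {"tx": -0.46, "ty": -0.92, "tz": 0, "ax": 0, "ay": 0, "az": 0}, {"tx": -0.46, "ty": -0.92, "tz": 0, "ax": 0, "ay": 0, "az": 0}, {"tx": -0.46, "ty": -0.92, "tz": 0, "ax": 0, "ay": 0, "az": 0}, {"tx": 0, "ty": 0, "tz": 0, "ax": 0, "ay": 0, "az": 0}, {"tx": 0, "ty": 0, "tz": 0, "ax": 0, "ay": 0, "az": 0}, {"tx": 0, "ty": 0, "tz": 0, "ax": 0, "ay": 0, "az": 0}]}}

```text
t: 4.68
tcp_pos: [0.4681, -0.0568, 0.2313]
orientation: [3.141, -0.0, 2.805]
wrist_force: [-0.6, -0.0, 0.1]
gripper_width: 0.0431
gripper_force: 0.0
```

```bash
python3 - <<'E'
from h import *;import pickle
s=ctrl.state();print({k:np.round(s[k],4) for k in('t','tcp_pos','orientation','wrist_force','gripper_width','qpos')})
p=ctrl.capture('wrist');save(p,'w2.png');pickle.dump((s,p),open('w1.pkl','wb'))
for n in('stop_face','hinge','lip','thumb_bar','block','jig'):
    print(n,[(np.round(q['pixel'],1).tolist(),round(q['p'],2)) for q in ctrl.pinpoint(p,n)[:3]])
E
```

```text
{'t': np.float64(4.6833), 'tcp_pos': array([ 0.4681, -0.0568,  0.2313]), 'orientation': array([ 3.1413e+00, -3.0000e-04,  2.8045e+00]), 'wrist_force': array([-0.646 , -0.0055,  0.0679]), 'gripper_width': np.float64(0.0431), 'qpos': array([-3.7270e-01,  2.4300e-01,  1.5031e+00,  3.0000e-04,  1.3958e+00,
       -1.6064e+00])}
stop_face [([300.9, 276.0], 0.9)]
hinge [([318.5, 252.3], 0.94)]
lip [([300.1, 248.0], 0.73)]
thumb_bar [([334.1, 214.6], 0.67), ([318.7, 252.1], 0.27)]
block [([206.0, 128.8], 0.96), ([284.8, 95.3], 0.82), ([297.4, 210.1], 0.67)]
jig [([297.6, 244.8], 0.79)]
```

View pics/w2.png

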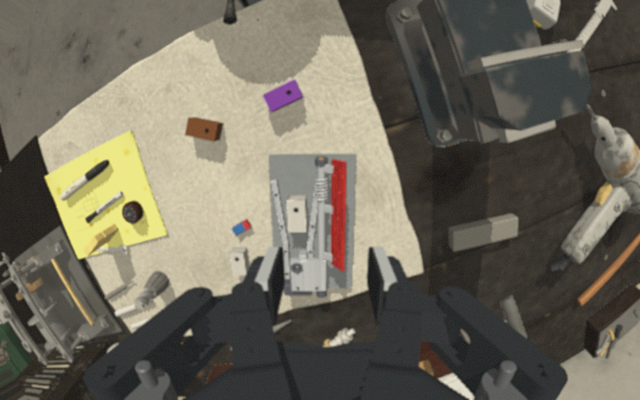

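The wrist view shows the plate corners at about (269,154), (356,153) and (354,291), and the block at (297,212). The bar spans (339,160) to (339,270), and the jig sits square with the tool. I'll refit the jig pose with all three views.

```bash
cat > fit2.py <<'E'
from fit import *
s,p=pickle.load(open('w1.pkl','rb'));T=s['tcp_pos'];Rt=Ro.from_euler('xyz',s['orientation']).as_matrix()
wo=[((45,0,10),(300.9,276)),((1,30,31),(318.5,252.3)),((1,7.5,25),(300.1,248)),((-51.5,47,48),(338,214.6)),((-117,-33,10),(269,154)),((-117,71,10),(356,153)),((65,71,10),(354,291))]
g=lambda q:np.concatenate([wproj(p,T,Rt,W(q,X))-u for X,u in wo])
r1=least_squares(g,q,loss='soft_l1');print('wrist',r1.x,np.round(g(r1.x).reshape(-1,2),1).tolist())
r2=least_squares(lambda q:np.r_[f(q),g(q)],q,loss='soft_l1');print('all',r2.x)
q=r1.x
def atz(px,z):
    from scipy.optimize import fsolve
    return fsolve(lambda a:wproj(p,T,Rt,[a[0],a[1],z])-px,q[:2])
c,sn=np.cos(q[2]),np.sin(q[2])
toj=lambda X:(np.array([[c,sn],[-sn,c]])@(np.array(X[:2])-q[:2])*1000).round(1)
print('block',toj(atz((297.4,210.1),.012)),'tcp',toj(T))
cv2.imwrite('pics/w2c.png',cv2.resize(cv2.imread('pics/w2.png')[140:300,230:400],None,fx=3.6,fy=3.6,interpolation=cv2.INTER_CUBIC))
np.save('q.npy',q)
E
python3 fit2.py
```

```text
[ 0.54267967 -0.12106133 -0.33351656] [[-0.1, 1.2], [-0.1, -1.4], [0.0, -1.4], [-0.1, 1.4], [0.7, -2.8], [-0.7, 2.2], [-0.1, 0.2], [3.7, 1.2], [0.6, 3.8], [-0.2, -0.2], [-0.0, 0.1], [-0.1, -0.8], [0.5, -1.5], [-0.9, -0.1]]
wrist [ 0.54122433 -0.11729964 -0.32973149] [[-0.6, -0.7], [3.8, 0.3], [4.0, 2.5], [-0.9, 1.6], [-0.6, -0.4], [0.5, -0.4], [-1.0, -3.5]]
all [ 0.54166421 -0.11983678 -0.33693038]
block [-46.6  -0.3] tcp [-88.8  33.6]
```

View pics/w2c.png

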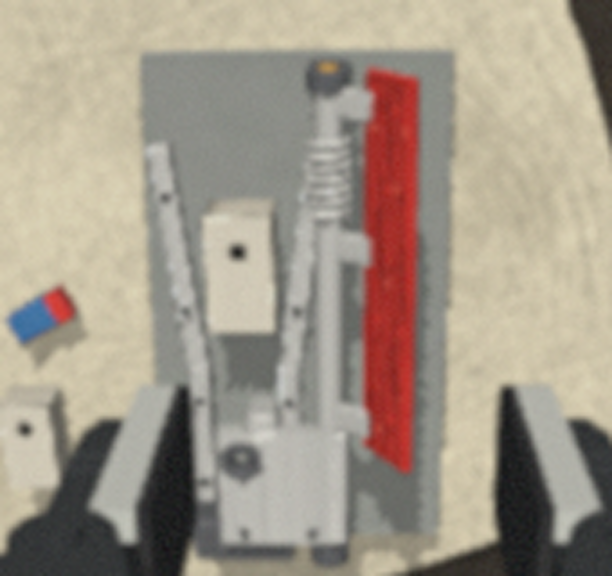

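Emit:
{"name": "step_arm", "arguments": {"commands": [{"tx": 0.37, "ty": -0.46, "tz": 0, "ax": 0, "ay": 0, "az": -0.06}, {"tx": 0, "ty": 0, "tz": 0.95, "ax": 0, "ay": 0, "az": 0}, {"tx": 0, "ty": 0, "tz": 0.95, "ax": 0, "ay": 0, "az": 0}, {"tx": 0, "ty": 0, "tz": 0.95, "ax": 0, "ay": 0, "az": 0}, {"tx": 0, "ty": 0, "tz": 0.95, "ax": 0, "ay": 0, "az": 0}, {"tx": 0, "ty": 0, "tz": 0.95, "ax": 0, "ay": 0, "az": 0}, {"tx": 0, "ty": 0, "tz": 0.95, "ax": 0, "ay": 0, "az": 0}, {"tx": 0, "ty": 0, "tz": 0.95, "ax": 0, "ay": 0, "az": 0}, {"tx": 0, "ty": 0, "tz": 0.5, "ax": 0, "ay": 0, "az": 0}, {"tx": 0, "ty": 0, "tz": 0, "ax": 0, "ay": 0, "az": 0}], "grip": 0.54}}

```text
t: 5.87
tcp_pos: [0.4573, -0.063, 0.0866]
orientation: [3.141, -0.004, 2.809]
wrist_force: [-0.3, -0.7, 0.8]
gripper_width: 0.0388
gripper_force: 0.0
```

```bash
python3 - <<'E'
from h import *
s=ctrl.state();print({k:np.round(s[k],4) for k in('t','tcp_pos','orientation','wrist_force','gripper_width')})
ims=[]
for c in('wrist','side'):
    p=ctrl.capture(c);f=p['frame'][:,:,::-1]
    ims.append(cv2.resize(f[100:400,160:480],(400,375)) if c=='wrist' else cv2.resize(f[180:300,280:430],(400,320),interpolation=cv2.INTER_CUBIC))
o=np.zeros((375,800,3),np.uint8);o[:,:400]=ims[0];o[:320,400:]=ims[1];cv2.imwrite('pics/c3.png',o)
E
```

```text
{'t': np.float64(5.8667), 'tcp_pos': array([ 0.4573, -0.063 ,  0.0866]), 'orientation': array([ 3.1413, -0.0039,  2.8088]), 'wrist_force': array([-0.2605, -0.7361,  0.7697]), 'gripper_width': np.float64(0.0388)}
```

View pics/c3.png

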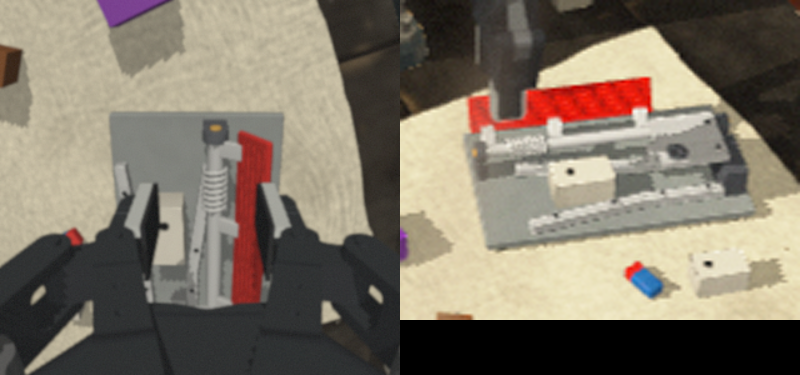

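Emit:
{"name": "step_arm", "arguments": {"commands": [{"tx": 0, "ty": 0, "tz": 0.5, "ax": 0, "ay": 0, "az": 0}, {"tx": 0, "ty": 0, "tz": 0.5, "ax": 0, "ay": 0, "az": 0}, {"tx": 0, "ty": 0, "tz": 0.4, "ax": 0, "ay": 0, "az": 0}, {"tx": 0, "ty": 0, "tz": 0.4, "ax": 0, "ay": 0, "az": 0}, {"tx": 0, "ty": 0, "tz": 0.2, "ax": 0, "ay": 0, "az": 0}, {"tx": 0, "ty": 0, "tz": 0, "ax": 0, "ay": 0, "az": 0}, {"tx": 0, "ty": 0, "tz": 0, "ax": 0, "ay": 0, "az": 0}]}}

```text
t: 6.55
tcp_pos: [0.4583, -0.0637, 0.0485]
orientation: [-3.141, 0.0, 2.809]
wrist_force: [-1.0, -1.3, 0.9]
gripper_width: 0.0393
gripper_force: 0.8
```

```bash
python3 - <<'E'
from h import *
ims=[]
for c in('wrist','side'):
    p=ctrl.capture(c);f=p['frame'][:,:,::-1]
    ims.append(cv2.resize(f[100:400,160:480],(400,375)) if c=='wrist' else cv2.resize(f[180:300,280:430],(400,320),interpolation=cv2.INTER_CUBIC))
o=np.zeros((375,800,3),np.uint8);o[:,:400]=ims[0];o[:320,400:]=ims[1];cv2.imwrite('pics/c4.png',o)
E
```

```text
(no output)
```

View pics/c4.png

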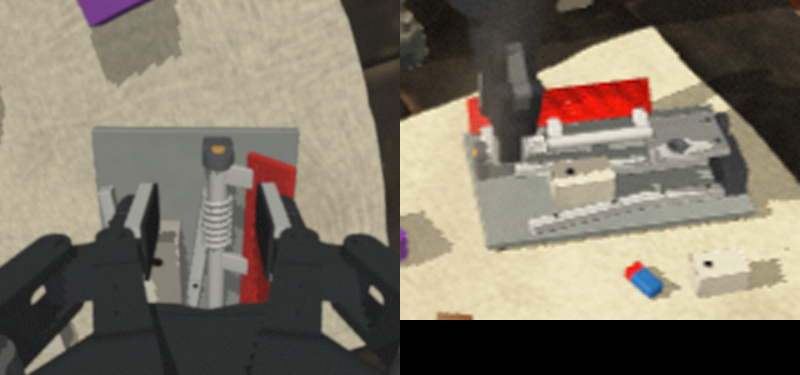

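The bar finger rests on the bar and the leaf is starting to open. The lane finger is behind the block and clear of it.

Emit:
{"name": "step_arm", "arguments": {"commands": [{"tx": 0, "ty": 0, "tz": 0.3, "ax": 0, "ay": 0, "az": 0}, {"tx": 0, "ty": 0, "tz": 0.3, "ax": 0, "ay": 0, "az": 0}, {"tx": 0, "ty": 0, "tz": 0.25, "ax": 0, "ay": 0, "az": 0}, {"tx": 0, "ty": 0, "tz": 0, "ax": 0, "ay": 0, "az": 0}, {"tx": 0, "ty": 0, "tz": 0, "ax": 0, "ay": 0, "az": 0}]}}

```text
t: 7.07
tcp_pos: [0.4584, -0.0634, 0.0311]
orientation: [3.141, -0.0, 2.809]
wrist_force: [1.9, 0.2, 2.4]
gripper_width: 0.0394
gripper_force: 1.5
```

Emit:
{"name": "step_arm", "arguments": {"commands": [{"tx": 0, "ty": 0, "tz": 0.1, "ax": 0, "ay": 0, "az": 0}, {"tx": 0, "ty": 0, "tz": 0.1, "ax": 0, "ay": 0, "az": 0}, {"tx": 0, "ty": 0, "tz": 0, "ax": 0, "ay": 0, "az": 0}, {"tx": 0, "ty": 0, "tz": 0, "ax": 0, "ay": 0, "az": 0}]}}

```text
t: 7.4
tcp_pos: [0.4583, -0.0636, 0.0274]
orientation: [-3.141, 0.0, 2.809]
wrist_force: [0.3, 0.0, 5.3]
gripper_width: 0.039
gripper_force: 2.2
```

Emit:
{"name": "step_arm", "arguments": {"commands": [{"tx": 0, "ty": 0, "tz": 0.1, "ax": 0, "ay": 0, "az": 0}, {"tx": 0, "ty": 0, "tz": 0, "ax": 0, "ay": 0, "az": 0}, {"tx": 0, "ty": 0, "tz": 0, "ax": 0, "ay": 0, "az": 0}]}}

```text
t: 7.65
tcp_pos: [0.4584, -0.0638, 0.0262]
orientation: [-3.141, 0.001, 2.809]
wrist_force: [-1.8, -0.6, 16.2]
gripper_width: 0.0394
gripper_force: 7.3
```

Emit:
{"name": "step_arm", "arguments": {"commands": [{"tx": 0, "ty": 0, "tz": 0.1, "ax": 0, "ay": 0, "az": 0}, {"tx": 0, "ty": 0, "tz": 0, "ax": 0, "ay": 0, "az": 0}, {"tx": 0, "ty": 0, "tz": 0, "ax": 0, "ay": 0, "az": 0}]}}

```text
t: 7.9
tcp_pos: [0.4585, -0.0638, 0.0256]
orientation: [-3.141, 0.002, 2.809]
wrist_force: [-6.8, 0.3, 36.0]
gripper_width: 0.0395
gripper_force: 17.1
```

Emit:
{"name": "step_arm", "arguments": {"commands": [{"tx": 0, "ty": 0, "tz": -0.13, "ax": 0, "ay": 0, "az": 0}, {"tx": 0, "ty": 0, "tz": 0, "ax": 0, "ay": 0, "az": 0}, {"tx": -0.2, "ty": 0, "tz": 0, "ax": 0, "ay": 0, "az": 0}, {"tx": -0.25, "ty": 0, "tz": 0, "ax": 0, "ay": 0, "az": 0}, {"tx": -0.25, "ty": 0, "tz": 0, "ax": 0, "ay": 0, "az": 0}, {"tx": -0.2, "ty": 0, "tz": 0, "ax": 0, "ay": 0, "az": 0}, {"tx": -0.2, "ty": 0, "tz": 0, "ax": 0, "ay": 0, "az": 0}, {"tx": -0.2, "ty": 0, "tz": 0, "ax": 0, "ay": 0, "az": 0}, {"tx": -0.2, "ty": 0, "tz": 0, "ax": 0, "ay": 0, "az": 0}]}}

```text
t: 8.65
tcp_pos: [0.4834, -0.0718, 0.0261]
orientation: [3.141, -0.008, 2.81]
wrist_force: [-15.6, 4.8, 21.0]
gripper_width: 0.0396
gripper_force: 10.2
```

```bash
python3 - <<'E'
from h import *
s=ctrl.state();print({k:np.round(s[k],4) for k in('t','tcp_pos','orientation','wrist_force','gripper_width')})
ims=[]
for c in('top','side'):
    p=ctrl.capture(c);f=p['frame'][:,:,::-1]
    ims.append(cv2.resize(f[120:240,310:410],(400,480),interpolation=cv2.INTER_CUBIC) if c=='top' else cv2.resize(f[180:300,280:430],(400,320),interpolation=cv2.INTER_CUBIC))
o=np.zeros((480,800,3),np.uint8);o[:,:400]=ims[0];o[:320,400:]=ims[1];cv2.imwrite('pics/c5.png',o)
E
```

```text
{'t': np.float64(8.65), 'tcp_pos': array([ 0.4834, -0.0718,  0.0261]), 'orientation': array([ 3.1413, -0.0082,  2.8098]), 'wrist_force': array([-15.6482,   4.7528,  20.9751]), 'gripper_width': np.float64(0.0396)}
```

View pics/c5.png

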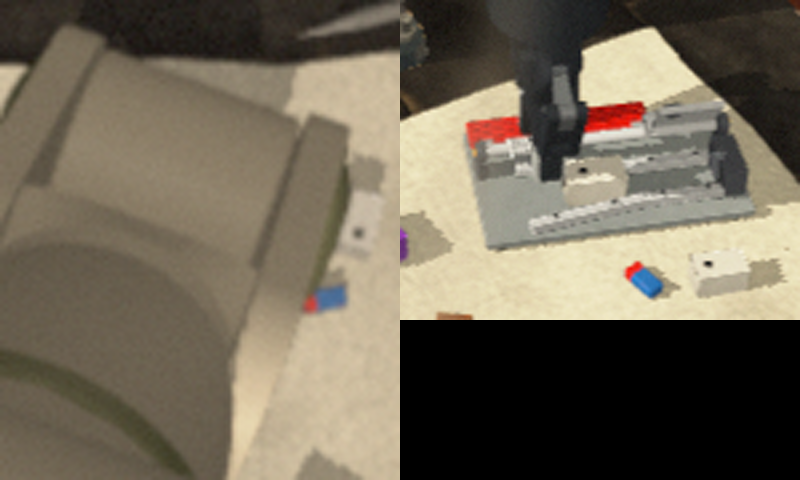

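The leaf is fully open and the lane finger is against the block's rear face. I'll ease the pressure slightly and go on pushing.

Emit:
{"name": "step_arm", "arguments": {"commands": [{"tx": -0.2, "ty": 0, "tz": -0.05, "ax": 0, "ay": 0, "az": 0}, {"tx": -0.2, "ty": 0, "tz": 0, "ax": 0, "ay": 0, "az": 0}, {"tx": -0.2, "ty": 0, "tz": 0, "ax": 0, "ay": 0, "az": 0}, {"tx": -0.2, "ty": 0, "tz": 0, "ax": 0, "ay": 0, "az": 0}, {"tx": -0.2, "ty": 0, "tz": 0, "ax": 0, "ay": 0, "az": 0}, {"tx": -0.2, "ty": 0, "tz": 0, "ax": 0, "ay": 0, "az": 0}]}}

```text
t: 9.25
tcp_pos: [0.5093, -0.0812, 0.0268]
orientation: [-3.141, -0.001, 2.809]
wrist_force: [-2.3, 0.9, 3.6]
gripper_width: 0.0393
gripper_force: 2.4
```

Emit:
{"name": "step_arm", "arguments": {"commands": [{"tx": -0.2, "ty": 0, "tz": 0, "ax": 0, "ay": 0, "az": 0}, {"tx": -0.2, "ty": 0, "tz": 0, "ax": 0, "ay": 0, "az": 0}, {"tx": -0.2, "ty": 0, "tz": 0, "ax": 0, "ay": 0, "az": 0}, {"tx": -0.2, "ty": 0, "tz": 0, "ax": 0, "ay": 0, "az": 0}]}}

```text
t: 9.58
tcp_pos: [0.5248, -0.0866, 0.0269]
orientation: [-3.142, -0.0, 2.809]
wrist_force: [-3.0, 0.2, 3.6]
gripper_width: 0.0394
gripper_force: 2.4
```

Emit:
{"name": "step_arm", "arguments": {"commands": [{"tx": -0.2, "ty": 0, "tz": 0.03, "ax": 0, "ay": 0, "az": 0}, {"tx": -0.2, "ty": 0, "tz": 0, "ax": 0, "ay": 0, "az": 0}, {"tx": -0.15, "ty": 0, "tz": 0, "ax": 0, "ay": 0, "az": 0}, {"tx": 0, "ty": 0, "tz": 0, "ax": 0, "ay": 0, "az": 0}]}}

```text
t: 9.92
tcp_pos: [0.535, -0.09, 0.0265]
orientation: [3.141, -0.0, 2.809]
wrist_force: [-5.1, 1.7, 7.2]
gripper_width: 0.0393
gripper_force: 4.0
```

Emit:
{"name": "step_arm", "arguments": {"commands": [{"tx": -0.1, "ty": 0, "tz": 0, "ax": 0, "ay": 0, "az": 0}, {"tx": -0.1, "ty": 0, "tz": 0, "ax": 0, "ay": 0, "az": 0}, {"tx": 0, "ty": 0, "tz": 0, "ax": 0, "ay": 0, "az": 0}]}}

```text
t: 10.17
tcp_pos: [0.5387, -0.0912, 0.0265]
orientation: [3.142, -0.0, 2.809]
wrist_force: [-5.0, 1.6, 7.3]
gripper_width: 0.0394
gripper_force: 3.9
```

Emit:
{"name": "step_arm", "arguments": {"commands": [{"tx": -0.1, "ty": 0, "tz": 0, "ax": 0, "ay": 0, "az": 0}, {"tx": -0.1, "ty": 0, "tz": 0, "ax": 0, "ay": 0, "az": 0}, {"tx": 0, "ty": 0, "tz": 0, "ax": 0, "ay": 0, "az": 0}]}}

```text
t: 10.42
tcp_pos: [0.5426, -0.0926, 0.0265]
orientation: [3.141, -0.0, 2.809]
wrist_force: [-5.0, 1.0, 6.6]
gripper_width: 0.0395
gripper_force: 4.0
```

Emit:
{"name": "step_arm", "arguments": {"commands": [{"tx": -0.1, "ty": 0, "tz": 0, "ax": 0, "ay": 0, "az": 0}, {"tx": 0, "ty": 0, "tz": 0, "ax": 0, "ay": 0, "az": 0}]}}

```text
t: 10.58
tcp_pos: [0.5441, -0.0931, 0.0265]
orientation: [3.141, -0.001, 2.809]
wrist_force: [-6.6, 2.7, 7.9]
gripper_width: 0.0394
gripper_force: 5.5
```

Emit:
{"name": "step_arm", "arguments": {"commands": [{"tx": -0.08, "ty": 0, "tz": 0, "ax": 0, "ay": 0, "az": 0}, {"tx": 0, "ty": 0, "tz": 0, "ax": 0, "ay": 0, "az": 0}, {"tx": 0, "ty": 0, "tz": 0, "ax": 0, "ay": 0, "az": 0}]}}

```text
t: 10.83
tcp_pos: [0.5442, -0.0931, 0.0265]
orientation: [3.142, -0.004, 2.809]
wrist_force: [-11.7, 3.1, 11.9]
gripper_width: 0.0391
gripper_force: 8.2
```

Emit:
{"name": "step_arm", "arguments": {"commands": [{"tx": -0.08, "ty": 0, "tz": 0, "ax": 0, "ay": 0, "az": 0}, {"tx": 0, "ty": 0, "tz": 0, "ax": 0, "ay": 0, "az": 0}, {"tx": 0, "ty": 0, "tz": 0, "ax": 0, "ay": 0, "az": 0}]}}

```text
t: 11.08
tcp_pos: [0.5444, -0.0931, 0.0264]
orientation: [-3.142, -0.008, 2.809]
wrist_force: [-17.6, 4.6, 17.6]
gripper_width: 0.0394
gripper_force: 11.3
```

The TCP stalled at the expected home position (jig x about -6) while the push force rose, so the block is against the stop. I'll slide back along the bar to clear the lip, then lift.

Emit:
{"name": "step_arm", "arguments": {"commands": [{"tx": 0.15, "ty": 0, "tz": 0, "ax": 0, "ay": 0, "az": 0}, {"tx": 0.3, "ty": 0, "tz": 0, "ax": 0, "ay": 0, "az": 0}, {"tx": 0.4, "ty": 0, "tz": 0, "ax": 0, "ay": 0, "az": 0}, {"tx": 0.4, "ty": 0, "tz": 0, "ax": 0, "ay": 0, "az": 0}, {"tx": 0.3, "ty": 0, "tz": 0, "ax": 0, "ay": 0, "az": 0}, {"tx": 0, "ty": 0, "tz": 0, "ax": 0, "ay": 0, "az": 0}, {"tx": 0, "ty": 0, "tz": 0, "ax": 0, "ay": 0, "az": 0}]}}

```text
t: 11.67
tcp_pos: [0.517, -0.0838, 0.0265]
orientation: [-3.142, -0.001, 2.809]
wrist_force: [-2.0, 0.0, 9.2]
gripper_width: 0.039
gripper_force: 4.3
```

Emit:
{"name": "step_arm", "arguments": {"commands": [{"tx": 0, "ty": 0, "tz": -0.2, "ax": 0, "ay": 0, "az": 0}, {"tx": 0, "ty": 0, "tz": -0.25, "ax": 0, "ay": 0, "az": 0}, {"tx": 0, "ty": 0, "tz": -0.25, "ax": 0, "ay": 0, "az": 0}, {"tx": 0, "ty": 0, "tz": -0.25, "ax": 0, "ay": 0, "az": 0}, {"tx": 0, "ty": 0, "tz": -0.25, "ax": 0, "ay": 0, "az": 0}, {"tx": 0, "ty": 0, "tz": -0.3, "ax": 0, "ay": 0, "az": 0}, {"tx": 0, "ty": 0, "tz": -0.4, "ax": 0, "ay": 0, "az": 0}, {"tx": 0, "ty": 0, "tz": -0.4, "ax": 0, "ay": 0, "az": 0}, {"tx": 0, "ty": 0, "tz": -0.5, "ax": 0, "ay": 0, "az": 0}, {"tx": 0, "ty": 0, "tz": -0.6, "ax": 0, "ay": 0, "az": 0}]}}

```text
t: 12.5
tcp_pos: [0.5178, -0.0839, 0.095]
orientation: [3.141, -0.001, 2.809]
wrist_force: [-0.5, -0.1, -0.3]
gripper_width: 0.0394
gripper_force: 0.0
```

Emit:
{"name": "step_arm", "arguments": {"commands": [{"tx": 0.8, "ty": 0, "tz": -0.9, "ax": 0, "ay": 0, "az": 0}, {"tx": 0.8, "ty": 0, "tz": -0.9, "ax": 0, "ay": 0, "az": 0}, {"tx": 0.8, "ty": 0, "tz": -0.9, "ax": 0, "ay": 0, "az": 0}, {"tx": 0.8, "ty": 0, "tz": -0.9, "ax": 0, "ay": 0, "az": 0}, {"tx": 0, "ty": 0, "tz": 0, "ax": 0, "ay": 0, "az": 0}, {"tx": 0, "ty": 0, "tz": 0, "ax": 0, "ay": 0, "az": 0}, {"tx": 0, "ty": 0, "tz": 0, "ax": 0, "ay": 0, "az": 0}]}}

```text
t: 13.08
tcp_pos: [0.4578, -0.0633, 0.1661]
orientation: [3.141, 0.0, 2.809]
wrist_force: [-0.7, 0.1, -0.3]
gripper_width: 0.0395
gripper_force: 0.0
```

```bash
python3 - <<'E'
from h import *
s=ctrl.state();print({k:np.round(s[k],4) for k in('t','tcp_pos','wrist_force')})
ims=[]
for c in('wrist','side'):
    p=ctrl.capture(c);f=p['frame'][:,:,::-1]
    ims.append(cv2.resize(f[130:330,220:420],(400,400),interpolation=cv2.INTER_CUBIC) if c=='wrist' else cv2.resize(f[190:300,300:430],(400,340),interpolation=cv2.INTER_CUBIC))
o=np.zeros((400,800,3),np.uint8);o[:,:400]=ims[0];o[:340,400:]=ims[1];cv2.imwrite('pics/c6.png',o)
E
```

```text
{'t': np.float64(13.0833), 'tcp_pos': array([ 0.4578, -0.0633,  0.1661]), 'wrist_force': array([-0.7271,  0.1104, -0.2858])}
```

View pics/c6.png

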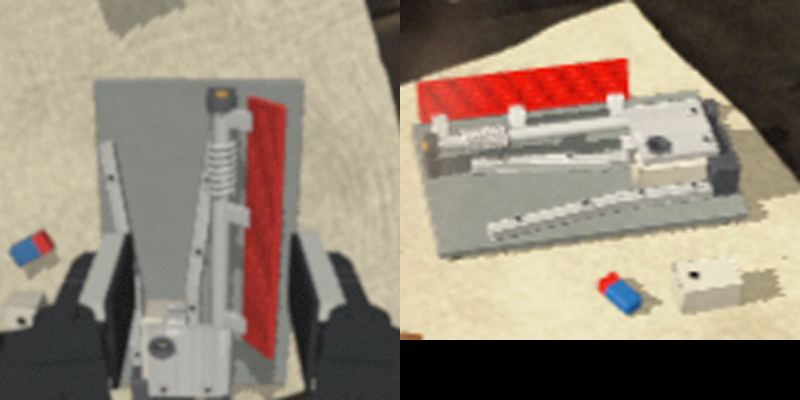

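The block is under the leaf against the stop, and the spare and eraser are undisturbed. I'll check that the leaf is fully closed by comparing the bar and bush with the first side picture.

```bash
python3 - <<'E'
from h import *;import pickle
p0=pickle.load(open('P.pkl','rb'))['side'];p=ctrl.capture('side')
def red(f):
    f=f.astype(int);m=(f[...,0]>150)&(f[...,1]<60)&(f[...,2]<60);m[:200]=0;m[245:]=0;m[:,:300]=0;m[:,380:]=0
    y,x=np.nonzero(m);return len(x),x.mean(),y.mean(),y.min(),y.max()
print(red(p0['frame']),red(p['frame']))
def sh(b): # template match patches
    x,y,w,h=b;t=p0['frame'][y:y+h,x:x+w];r=cv2.matchTemplate(p['frame'][y-8:y+h+8,x-8:x+w+8],t,cv2.TM_CCOEFF_NORMED);_,v,_,l=cv2.minMaxLoc(r);return (l[0]-8,l[1]-8,round(v,3))
print('leaf',sh((376,221,24,16)),'spare',sh((385,268,30,26)),'eraser',sh((360,274,22,20)),'oil',sh((318,145,40,42)))
E
```

```text
(653, np.float64(346.18376722817766), np.float64(217.93261868300152), np.int64(209), np.int64(227)) (652, np.float64(346.17944785276075), np.float64(217.8926380368098), np.int64(209), np.int64(226))
leaf (0, 0, 0.998) spare (0, 0, 0.997) eraser (0, 0, 0.999) oil (0, 0, 0.675)
```

```bash
python3 -c "
from cell import ctrl
print(ctrl.hand_in())"
```

```text
the job is handed in; nothing more can be done
None
```

The job is handed in: the steel block is home against the end stop and the leaf has shut at exactly its original closed position. The spare block and eraser did not move; the oilstone was only partly matched in the last picture, but the arm worked nowhere near it.

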